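# Weigh the tall canister on the sprung twin hook

### The job

Hang the taller of the two screw-top canisters by its handle in the dips of both prongs of the scale's sprung twin hook, lowering it gently so that the hook never bangs down to its stop. Let go and wait until the canister hangs still, and only then press the scale's hold lever fully down to clamp the reading. Leave the other canister, the charger, the socket tray and the torch where they are.

Things in the scene. Friction and masses are not known exactly. Their poses are not given: they have to be found in the camera images.
- tall_mid (a point): Centre (half-way up the body) of the taller red plastic canister: a loose upright block 90 (x) x 140 (y) x 110 (z) mm, 0.48 to 0.72 kg, with an arched carrying handle on top (see tall_bar) and a screw cap 36 mm across and 18 mm high on its top under the handle, centred at x = -20 mm. Axes are the canister's, z up.
- tall_bar (a point): Middle of the taller canister's handle bar, on its axis, 125 mm above tall_mid. Round bar 16 mm thick along y, its axis 70 mm above the body's top, on two 16 mm posts at y = +-62 mm: the opening under it is 108 mm wide, 62 mm high. Can be pinched here from above, fingers closing along x. May hang either way round.
- short_mid (a point): Centre of the body of the shorter canister (bystander): same shape, plan and handle, but the body is 65 mm high (143 mm with the handle). Which of the two stands nearer the scale varies.
- hook_seat (a point): On the scale's sprung twin hook: where the middle of the bar's axis rests when hung; moves down with the hook; 258 mm above the table unloaded. Axes of the scale: x from the prong tips to the column, z up. Two round dark steel prongs, 10 mm thick, at y = +-34 mm, free between; their axes lie 13 mm below this point in a flat seat from x = -12 to +12 mm.
- hook_tips (a point): Midway between the two upturned prong tips, 30 mm to -x of hook_seat and 3 mm above it; the tips' tops are 5 to 8 mm above hook_seat. Behind the seat the prongs rise to the same height at x = +32 mm and run level to the column. The handle goes over the tips from the -x side, moving along +x of the scale, prongs passing under the bar, then down into the seat.
- column_top (a point): Centre of the top of the scale's column, 157 mm to +x of the hook seat, 270 mm above the table, cap 40 x 90 mm. The scale's foot plate is 12 mm thick; the scale is fixed.
- hook (a joint): Dip of the sprung hook in m: 0 unloaded, growing downwards, stop at 0.060. Spring about 196 N/m, lightly damped: the canister dips it 24 to 36 mm and bobs for 1 to 3 s if let go abruptly.
- hold_ball (a point): Centre of the 28 mm black ball at the free end of the scale's hold lever, a 100 mm steel arm to the -y side of the hook; it starts raised, pointing to the scale's -x and up. Pressed from above, the ball swings down in an arc about hold_pivot, away from the column. Fully down, the ball's centre is 100 mm to -x of the pivot, 80 mm above the table.
- hold_pivot (a point): Hinge of the hold lever (axis along the scale's y), fixed, 80 mm above the table, 50 mm to +x and 160 mm to -y of the hook seat. Axes of the scale.
- hold (a joint): Angle of the hold lever in rad above level: 0 fully down (clamped, at its stop), starts at 0.6 to 1.0. Stiff hinge: stays where left, takes about 1.2 N at the ball.
- charger: Bystander: blue battery charger 130 x 170 mm, 134 mm high with its handle; origin under its centre.
- tray: Bystander: aluminium tray of sockets 110 x 200 mm, about 37 mm high; origin under its centre.
- torch: Bystander: black torch lying down, about 155 mm long, 42 mm high, along its x; origin on the table below it.
Not all that is in view belongs to the job. Leave any green, orange or purple look-alike of the part that bears tall_mid alone.

How it is judged:
By the outcome, as a careful person would: the job done as asked, in the order asked, and still so for the second after the job is handed in, with the robot touching nothing.
It also fails if it takes over 67 s, if anything falls off the work surface, if the arm or the gripper's body presses on something with over 40 N, if the wrist force passes 120 N, or if a joint passes its speed limit or range.

### The arm

A 6-joint arm with a two-finger parallel gripper is mounted at the origin on the work surface. World frame = base frame: x ahead of the robot, y to its left, z up, the work surface at z = 0. Lengths are in m, angles in rad, forces in N, time in s.
With the tool pointing down it reaches from about 0.35 to 0.975 m from the base axis. Payload 4.9 kg.
Tool frame: the origin (TCP) lies on the centre line of the jaws, within the pads' length; the fingertips stand 17 mm ahead of it and the grasp point (between the pads) lies 2 mm behind it; x points along the fingers, y is the direction in which the jaws open and shut, and the axes are right-handed (so a half turn about x gives the same grasp; the last joint's range is limited). The gripper opens to 85 mm and grips with 20 to 120 N. Pads are 22 mm wide; open, the fingers measure 114 mm over their backs; the gripper's body (76 mm by 85 mm) begins 54 mm behind the grasp point. The pads swing forward as they close: fully open they stand 13 mm farther back than shut.
Start: joints at [-1.354, 0.053, 1.613, -0, 1.476, -0.119], TCP at [0.206, -0.59, 0.248] pointing down, gripper open.
Joint ranges: [-3.01, 3.01], [-1.01, 2.22], [0.06, 2.58], [-1.02, 4.17], [0.09, 2.62], [-3.14, 3.14]. Speed limits (rad/s): [2.57, 2.57, 3.14, 3.14, 3.14, 3.14].

### API

Orientations are given as a unit quaternion [w, x, y, z].
In Python, from plant import status, viewer, manip gives the robot as it stands.
- The arm moves only by the tool drive_tool, never from a script. Its argument "plan" is a list of rows, each a list of 4 numbers: the shift along the tool's x, y, z in m, then the turn about the tool's x in units of 8 degrees (1.0 is 8 degrees). A call has 1 to 12 rows; each row is the pose to reach, as a shift and turn from the pose commanded when the call began, along the tool's axes at that moment; what a row does not reach only later rows make up. A row lasts 1/10 s, in which the tool goes at most 50 mm and 8.59 degrees, less where a joint would pass 70% of its speed; a pose out of reach is approached as far as the arm can. A call with a gripper value outside its range is refused whole. "fingers" is the finger opening in m, from 0 to 0.0854, set as the call begins (left out, the last holds). The fingers move at their own pace and stop on an object; the grip force is fixed at half the most. Time passes only in rows, so rows that repeat a pose let the fingers close. It gives the time, the measured TCP pose, the force and the opening at its end, in the units of the state.
- status.state(): the state, without advancing time (a new reading comes with each control period).
- viewer.grab_frame(name): name is "scene" or "top" or "wrist"; returns the picture (400x640x3 uint8, blue, green, red); there is no depth.
- viewer.calibration(name): a dict with "vfov" (degrees; the focal length in pixels is half the picture's height over the tangent of half this angle, whatever the lens; pixels are square), "cx", "cy" (the principal point, pixels), "rvec" (rotation vector, rad) and "tvec" (3), from world to camera coordinates, as OpenCV has them. Camera axes: x right, y down, z forward; pixel columns grow to the right and rows downward; lengths in m; the calibration is good to about 2 mm. A picture is of the moment at which its call begins: read the wrist's pose just before it. calibration takes no time and is no camera call; for the wrist camera it gives the pose at the moment of the call.
- manip.job_done(): hands the job in, once; it reports no verdict.
The state is a dict: "time": time; "joint_pos": joint angles; "joint_vel": joint speeds; "joint_efforts": joint torques, N m; "tool_pos": TCP position; "tool_rot": TCP orientation; "contact_force": force on the tool from outside, world axes, zero at the start; "ft_torque": the same for the moment, N m; "gripper_width": opening from 0.0 (shut) to 1.0 (fully open).
Only numpy, scipy, OpenCV 4.12 (cv2) and the standard library are available. Lean on these libraries where they do the work, as an engineer would, in place of code of your own. Each camera call takes 0.05 s, during which the arm holds its last target. There are 200 camera calls.

## Working session

There is one attempt and no reset: what is moved stays moved. The work goes in short steps, Python scripts to look and compute and a tool call to move; the robot and the scene stay as the last step left them, time stands still between calls to the robot, and variables do not carry over. Pictures are saved under pics/ and viewed, about 8 in all and at most 12, crops included, and the job is handed in when it is done.

Besides the shell and the picture viewer there is one more tool, called after "Emit:" in YAML: its name, and indented under it one key for each argument. drive_tool: Moves the arm, as the interface text tells. Its arguments: {"type":"object","properties":{"plan":{"type":"array","items":{"type":"array","items":{"type":"number"}}},"fingers":{"type":"number"}},"required":["plan"]}

```bash
mkdir -p pics; ls
python3 - <<'E'
from plant import status, viewer
import cv2
print(status.state())
for n in ("scene","top"):
    print(n,viewer.calibration(n)); cv2.imwrite(f"pics/{n}0.png",viewer.grab_frame(n))
E
```

```text
pics
{'time': 0.0, 'joint_pos': array([-1.35400339e+00,  5.33495904e-02,  1.61427771e+00,  5.15490508e-06,
        1.47597950e+00, -1.19024991e-01]), 'joint_vel': array([-0.00126449,  0.0017883 ,  0.00013216,  0.00068192,  0.00030868,
        0.00199856]), 'joint_efforts': array([ 2.13524768e-04, -3.93682516e+01, -3.70176458e+01,  5.15123781e-05,
        7.19954580e-03,  1.02921396e-05]), 'tool_pos': array([ 0.20582557, -0.58952609,  0.24707721]), 'tool_rot': array([-0.11746088, -0.69712899, -0.11888357,  0.69719496]), 'contact_force': array([ 0.40094951, -0.42766053,  0.27445103]), 'ft_torque': array([-0.02985134, -0.06173021,  0.0103981 ]), 'gripper_width': 0.9989070090068767}
scene {'vfov': 56.18657102919639, 'cx': 319.789116727551, 'cy': 204.45842589761, 'rvec': array([ 1.79345372,  1.8164588 , -0.71319969]), 'tvec': array([ 0.10173457, -0.2883784 ,  1.58855404])}
top {'vfov': 56.247687638408365, 'cx': 320.35330418294603, 'cy': 204.14669722331186, 'rvec': array([ 2.16987637, -2.20966451,  0.08912514]), 'tvec': array([-0.08702832,  0.55927355,  1.55087096])}
```

View pics/scene0.png

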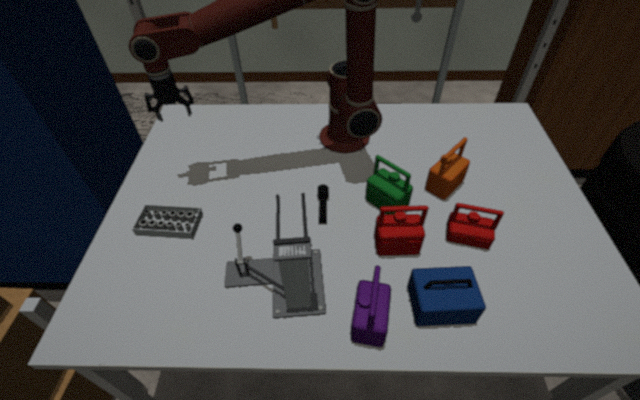

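View pics/top0.png

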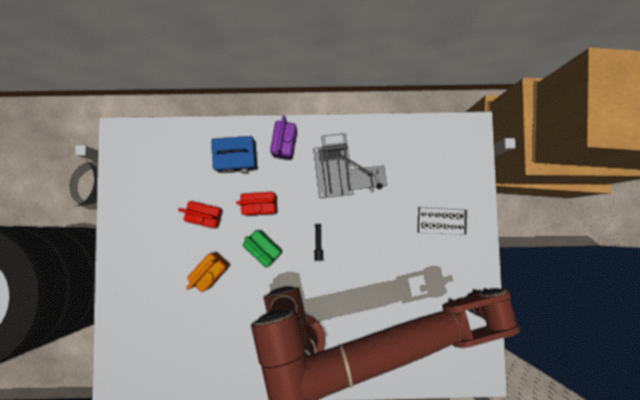

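The scene view has two red canisters, at (400,232) and (472,226). The look-alikes are green (388,185), orange (448,172) and purple (371,310). The prongs point toward the robot, with tips at (278,196) and (304,196), and the ball is at (237,228). Next I'll crop closer.

```bash
cat > h.py <<'E'
import numpy as np, cv2
from plant import status, viewer
def cam(n):
    c=viewer.calibration(n); f=200/np.tan(np.radians(c['vfov'])/2)
    K=np.array([[f,0,c['cx']],[0,f,c['cy']],[0,0,1.]]); R=cv2.Rodrigues(c['rvec'])[0]
    return K,R,np.array(c['tvec'])
def proj(C,p):
    K,R,t=C; q=K@(R@np.asarray(p,float)+t); return q[:2]/q[2]
def atz(C,uv,z):
    K,R,t=C; d=R.T@np.linalg.inv(K)@np.array([*uv,1.]); o=-R.T@t
    return o+d*(z-o[2])/d[2]
def tri(Cs,uvs):
    A=[];b=[]
    for (K,R,t),uv in zip(Cs,uvs):
        d=R.T@np.linalg.inv(K)@np.array([*uv,1.]);d/=np.linalg.norm(d);P=np.eye(3)-np.outer(d,d)
        A.append(P);b.append(P@(-R.T@t))
    return np.linalg.lstsq(np.vstack(A),np.hstack(b),rcond=None)[0]
E
python3 - <<'E'
import cv2,numpy as np
s=cv2.imread('pics/scene0.png');t=cv2.imread('pics/top0.png')
def crop(im,x,y,w,h,k): return cv2.resize(im[y:y+h,x:x+w],None,fx=k,fy=k,interpolation=cv2.INTER_CUBIC)
cv2.imwrite('pics/c1.png',np.vstack([np.hstack([crop(s,215,180,120,75,3.333),crop(s,360,195,150,75,2.6666)[:250]])[:250], np.hstack([crop(t,300,130,100,85,4),crop(t,170,180,120,50,3.3333)[:166].copy() if 0 else crop(t,170,180,100,85,4)])]))
E
```

```text
Traceback (most recent call last):
ValueError: all the input array dimensions except for the concatenation axis must match exactly, but along dimension 0, the array at index 0 has size 250 and the array at index 1 has size 200
```

```bash
python3 -c "
import cv2;print(cv2.imread('pics/c1.png').shape)"
```

```text
[ WARN:0@0.015] global loadsave.cpp:275 findDecoder imread_('pics/c1.png'): can't open/read file: check file path/integrity
Traceback (most recent call last):
AttributeError: 'NoneType' object has no attribute 'shape'
```

Run:
```python
import cv2,numpy as np
s=cv2.imread('pics/scene0.png');t=cv2.imread('pics/top0.png')
def crop(im,x,y): return cv2.resize(im[y:y+75,x:x+100],None,fx=4,fy=4,interpolation=cv2.INTER_CUBIC)
cv2.imwrite('pics/c1.png',np.vstack([np.hstack([crop(s,222,182),crop(s,368,192)]),np.hstack([crop(t,300,130),crop(t,215,165)])]))
```

```text
(no output)
```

View pics/c1.png

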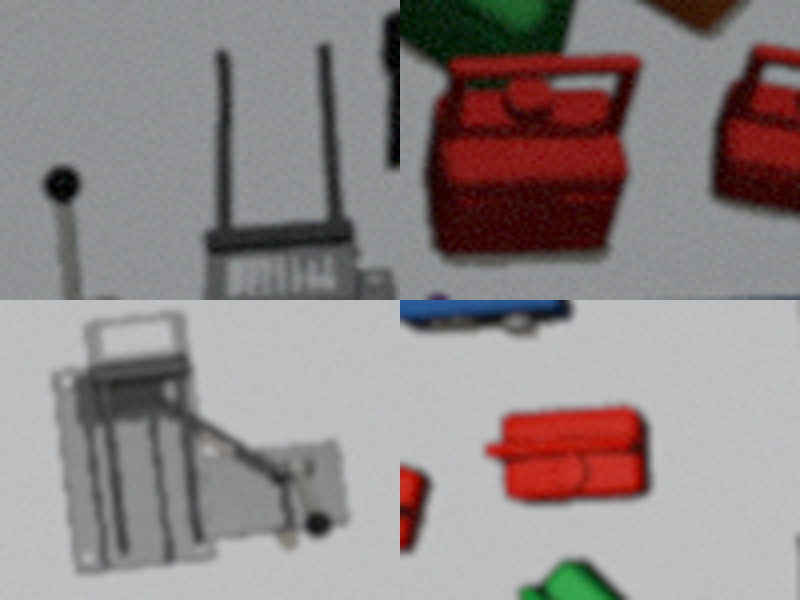

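Run:
```python
from h import *
S,T=cam('scene'),cam('top')
for n,a,b in [('tip-y',(277.5,195.5),(349.75,190)),('tip+y',(303,194),(331,193)),('ball',(237.5,228),(379.5,185.8)),
 ('barL',(428,207.5),(237,202.3)),('barR',(380.5,208.5),(275,199.3))]:
    p=tri([S,T],[a,b]); print(n,p.round(4),(proj(S,p)-a).round(1),(proj(T,p)-b).round(1))
# cap on column at z=.27 corners in scene, shorter canister top z check
print('colcap',[atz(T,u,.27).round(3) for u in [(323,153),(347,149)]])
print('body top z.11',[atz(T,u,.11).round(3) for u in [(340.3-100,193),(375-100-1,191),(241.5,215),(277,213.5)]])
```

```text
tip-y [ 0.5889 -0.1994  0.2619] [-0.3  0. ] [-0.3  0. ]
tip+y [ 0.5798 -0.132   0.2582] [-0.5  0. ] [-0.4  0. ]
ball [ 0.6148 -0.324   0.153 ] [-0.5  0. ] [-0.4  0.1]
barL [0.5591 0.2209 0.1805] [-1.  0.] [-0.7 -0.1]
barR [0.5676 0.0806 0.1852] [-2.1  0. ] [-1.6 -0.1]
colcap [array([ 0.722, -0.107,  0.27 ]), array([ 0.735, -0.193,  0.27 ])]
body top z.11 [array([0.601, 0.22 , 0.11 ]), array([0.607, 0.087, 0.11 ]), array([0.514, 0.215, 0.11 ]), array([0.517, 0.076, 0.11 ])]
```

The nearer red canister's bar triangulates to z≈0.18 m, which matches the taller one. The lever ball fits the given pivot geometry with the scale yawed about 7°. Now I'll work out the approach move.

```bash
cat >> h.py <<'E'
from scipy.spatial.transform import Rotation as Ro
def Rt(s): q=s['tool_rot']; return Ro.from_quat([q[1],q[2],q[3],q[0]]).as_matrix()
def goal(p,jaw=None):
    s=status.state(); R=Rt(s); print('t',s['time'],'tcp',s['tool_pos'].round(4),'F',s['contact_force'].round(2),'w',round(s['gripper_width'],3))
    print('shift',(R.T@(np.asarray(p)-s['tool_pos'])).round(4))
    if jaw is not None: # jaw dir angle (deg) wanted in world xy
        j=R.T@[np.cos(np.radians(jaw)),np.sin(np.radians(jaw)),0]; a=np.degrees(np.arctan2(j[2],j[1])); a=(a+90)%180-90; print('turn deg',a.round(2),'units',(a/8).round(3))
E
python3 - <<'E'
from h import *
s=status.state(); print(Rt(s).round(3)); goal([.545,.15,.33],3.5)
E
```

```text
[[-0.     0.329 -0.944]
 [ 0.002 -0.944 -0.33 ]
 [-1.    -0.002 -0.   ]]
t 0.1 tcp [ 0.2058 -0.5896  0.2472] F [0.94 0.28 0.15] w 1.002
shift [-0.0816 -0.5867 -0.5639]
turn deg -74.26 units -9.283
```

Emit:
drive_tool:
  plan:
    - [-0.04,-0.02,-0.02,-0.5]
    - [-0.08,-0.05,-0.05,-1.3]
    - [-0.08,-0.08,-0.08,-2.3]
    - [-0.08,-0.115,-0.11,-3.3]
    - [-0.08,-0.15,-0.145,-4.3]
    - [-0.08,-0.185,-0.18,-5.3]
    - [-0.08,-0.22,-0.21,-6.3]
    - [-0.08,-0.255,-0.245,-7.3]
    - [-0.08,-0.29,-0.28,-8.3]
    - [-0.08,-0.325,-0.31,-9.28]
    - [-0.08,-0.36,-0.345,-9.28]
    - [-0.08,-0.395,-0.38,-9.28]

```text
time: 1.3
tool_pos: [0.4347, -0.0899, 0.3281]
tool_rot: [0.515, 0.485, 0.515, -0.485]
contact_force: [1.2, -1.1, 0.3]
gripper_width: 0.999
```

Run:
```python
from h import *
goal([.545,.15,.33],3.5)
```

```text
t 1.3 tcp [ 0.4347 -0.0899  0.3281] F [ 1.19 -1.08  0.34] w 0.999
shift [-0.002   0.1246 -0.2328]
turn deg -0.04 units -0.004
```

Emit:
drive_tool:
  plan:
    - [0,0.018,-0.035,0]
    - [0,0.038,-0.075,0]
    - [0,0.06,-0.115,0]
    - [0,0.082,-0.155,0]
    - [0,0.1,-0.19,0]
    - [0,0.115,-0.215,0]
    - [0,0.123,-0.23,0]
    - [0,0.123,-0.23,0]
    - [0,0.123,-0.23,0]

```text
time: 2.2
tool_pos: [0.5431, 0.1445, 0.3279]
tool_rot: [0.515, 0.484, 0.515, -0.485]
contact_force: [0.1, 0.4, -1.0]
gripper_width: 0.999
```

Run:
```python
from h import *
goal([.545,.15,.33],3.5)
C=cam('wrist'); np.savez('w1.npz',K=C[0],R=C[1],t=C[2])
cv2.imwrite('pics/w1.png',viewer.grab_frame('wrist'))
print(proj(C,[.563,.151,.18]))
```

```text
t 2.2 tcp [0.5431 0.1445 0.3279] F [ 0.1   0.43 -0.95] w 0.999
shift [-0.0021  0.0022 -0.0053]
turn deg -0.03 units -0.004
[346.61427068 184.47970152]
```

View pics/w1.png

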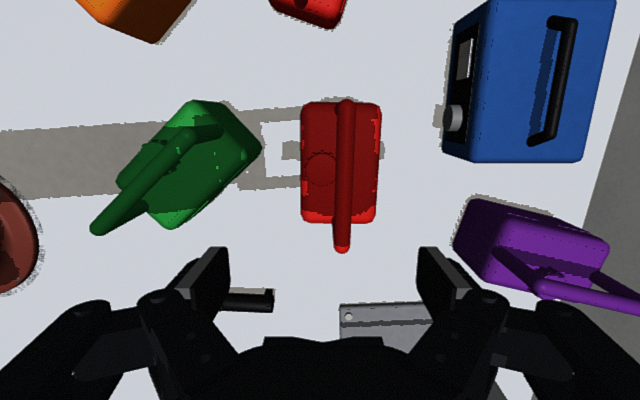

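The wrist view shows the tall canister with its bar running from (347,102) to (342,251), cap on the robot side, and clear room on both sides of the bar.

Run:
```python
from h import *
d=np.load('w1.npz');C=(d['K'],d['R'],d['t'])
a,b=atz(C,(346.5,103),.18),atz(C,(342,249),.18)
print(a,b,(a+b)/2,np.linalg.norm(a-b)); y=a-b; yaw=np.degrees(np.arctan2(-y[0],y[1])); print('yaw',yaw)
m=(a+b)/2; goal([m[0],m[1],.178],yaw)
```

```text
[0.55722281 0.22061327 0.18      ] [0.56373194 0.08821117 0.18      ] [0.56047738 0.15441222 0.18      ] 0.13256200299540905
yaw 2.814501118889562
t 2.25 tcp [0.5431 0.1441 0.3282] F [-0.72  0.43  0.82] w 1.0
shift [ 0.1502  0.018  -0.0093]
turn deg 0.61 units 0.076
```

Emit:
drive_tool:
  plan:
    - [0.02,0.018,-0.008,0.08]
    - [0.055,0.018,-0.008,0.08]
    - [0.09,0.018,-0.008,0.08]
    - [0.12,0.018,-0.008,0.08]
    - [0.14,0.018,-0.008,0.08]
    - [0.15,0.018,-0.008,0.08]
    - [0.15,0.018,-0.008,0.08]
    - [0.15,0.018,-0.008,0.08]

```text
time: 3.05
tool_pos: [0.5615, 0.1537, 0.1797]
tool_rot: [0.512, 0.488, 0.512, -0.487]
contact_force: [0.0, -0.8, 0.0]
gripper_width: 1.002
```

Emit:
drive_tool:
  plan:
    - [0,0,0,0]
    - [0,0,0,0]
    - [0,0,0,0]
    - [0,0,0,0]
    - [0,0,0,0]
    - [0,0,0,0]
    - [0,0,0,0]
    - [0,0,0,0]
  fingers: 0.0

```text
time: 3.85
tool_pos: [0.5611, 0.1543, 0.1787]
tool_rot: [0.512, 0.488, 0.512, -0.487]
contact_force: [0.1, -0.2, 1.9]
gripper_width: 0.166
```

Emit:
drive_tool:
  plan:
    - [-0.004,0,0,0]
    - [-0.012,0,0,0]
    - [-0.024,0,0,0]
    - [-0.04,0,0,0]
    - [-0.056,0,0,0]
    - [-0.072,0,0,0]
    - [-0.088,0,0,0]
    - [-0.102,0,0,0]
    - [-0.112,0,0,0]
    - [-0.118,0,0,0]
    - [-0.12,0,0,0]
    - [-0.12,0,0,0]

```text
time: 5.05
tool_pos: [0.5608, 0.1542, 0.298]
tool_rot: [0.512, 0.487, 0.512, -0.488]
contact_force: [0.1, -0.7, -6.5]
gripper_width: 0.166
```

Run:
```python
from h import *
# target: bar 70 mm before the tips
yaw=7.0; ex=np.array([np.cos(np.radians(yaw)),np.sin(np.radians(yaw))])
tips=np.array([.5844,-.1657]); p=tips-.075*ex
print(p); goal([*p,.30],yaw)
C=cam('wrist'); np.savez('w2.npz',K=C[0],R=C[1],t=C[2])
```

```text
[ 0.50995904 -0.1748402 ]
t 5.05 tcp [0.5608 0.1542 0.298 ] F [ 0.1  -0.67 -6.51] w 0.166
shift [-0.0019 -0.067   0.3261]
turn deg -4.16 units -0.521
```

Emit:
drive_tool:
  plan:
    - [0,-0.005,0.004,0]
    - [0,-0.016,0.014,0]
    - [0,-0.03,0.03,0]
    - [0,-0.044,0.05,0]
    - [0,-0.056,0.073,-0.1]
    - [0,-0.064,0.098,-0.2]
    - [0,-0.067,0.123,-0.3]
    - [0,-0.067,0.148,-0.4]
    - [0,-0.067,0.173,-0.5]
    - [0,-0.067,0.198,-0.52]
    - [0,-0.067,0.223,-0.52]
    - [0,-0.067,0.248,-0.52]

```text
time: 6.25
tool_pos: [0.5054, -0.0978, 0.2974]
tool_rot: [0.529, 0.468, 0.53, -0.469]
contact_force: [0.2, 0.9, -7.3]
gripper_width: 0.163
```

Emit:
drive_tool:
  plan:
    - [0,0,0.025,0]
    - [0,0,0.046,0]
    - [0,0,0.061,0]
    - [0,0,0.071,0]
    - [0,0,0.076,0]
    - [0,0,0.078,0]
    - [0,0,0.078,0]
    - [0,0,0.078,0]
    - [0,0,0.078,0]

```text
time: 7.15
tool_pos: [0.5158, -0.1737, 0.2984]
tool_rot: [0.53, 0.468, 0.53, -0.468]
contact_force: [0.6, 0.0, -7.3]
gripper_width: 0.166
```

Run:
```python
from h import *
goal([.51,-.1748,.30],7)
C=cam('wrist'); np.savez('w2.npz',K=C[0],R=C[1],t=C[2])
s=viewer.grab_frame('scene');w=viewer.grab_frame('wrist');t=viewer.grab_frame('top')
cv2.imwrite('pics/s2.png',s);cv2.imwrite('pics/w2.png',w);cv2.imwrite('pics/t2.png',t)
k=lambda im,x,y,w,h,f:cv2.resize(im[y:y+h,x:x+w],None,fx=f,fy=f,interpolation=cv2.INTER_CUBIC)
cv2.imwrite('pics/c2.png',np.vstack([k(w,240,0,400,150,2),np.hstack([k(s,230,150,100,75,4),k(t,310,140,100,75,4)])]))
```

```text
t 7.15 tcp [ 0.5158 -0.1737  0.2984] F [ 0.57  0.04 -7.28] w 0.166
shift [-0.0016 -0.0059  0.0004]
turn deg 0.04 units 0.006
```

View pics/c2.png

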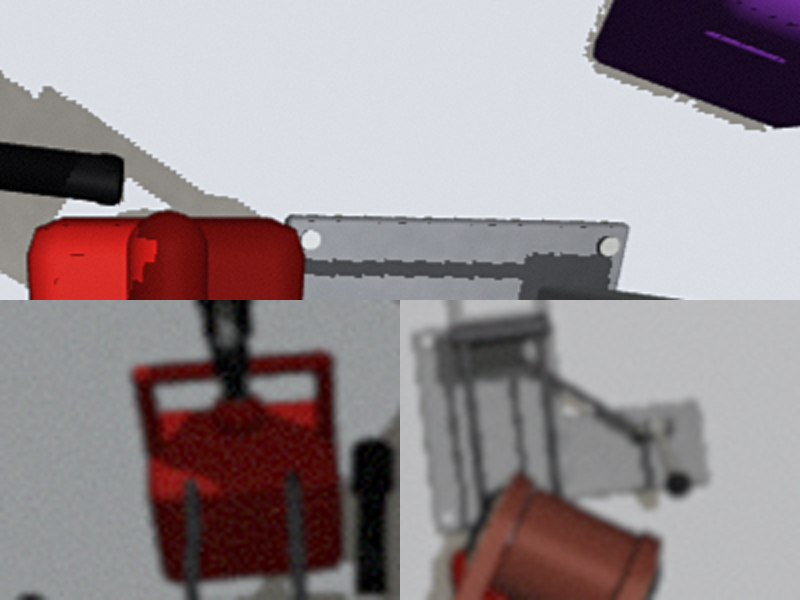

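The scene crop shows the prong tips at scene (277.5,196) and (303,194), in front of the carried canister, roughly centred on the handle.

Run:
```python
from h import *
S,T=cam('scene'),cam('top')
l,r=atz(S,(277.5,196),.263),atz(S,(303.1,194.3),.263)
L,Rr=atz(S,(264.5,168),.299),atz(S,(312.7,164),.299)
for n,a,b in(('tips',l,r),('bar',L,Rr)):
    d=b-a; print(n,a.round(4),b.round(4),((a+b)/2).round(4),np.linalg.norm(d).round(4),np.degrees(np.arctan2(-d[0],d[1])).round(2))
for u in [(349.75,190),(331,193)]: print('top tip',atz(T,u,.263).round(4))
# prong line ends near column in top crop t2: (448..,345),(545,345)
w=cv2.imread('pics/w2.png'); cv2.imwrite('pics/w2b.png',cv2.resize(w[100:,300:],None,fx=2,fy=2,interpolation=cv2.INTER_CUBIC))
```

```text
tips [ 0.5918 -0.1981  0.263 ] [ 0.5854 -0.1297  0.263 ] [ 0.5886 -0.1639  0.263 ] 0.0687 5.34
bar [ 0.5206 -0.2369  0.299 ] [ 0.5046 -0.1054  0.299 ] [ 0.5126 -0.1711  0.299 ] 0.1325 6.97
top tip [ 0.5889 -0.2002  0.263 ]
top tip [ 0.5794 -0.1332  0.263 ]
```

View pics/w2b.png

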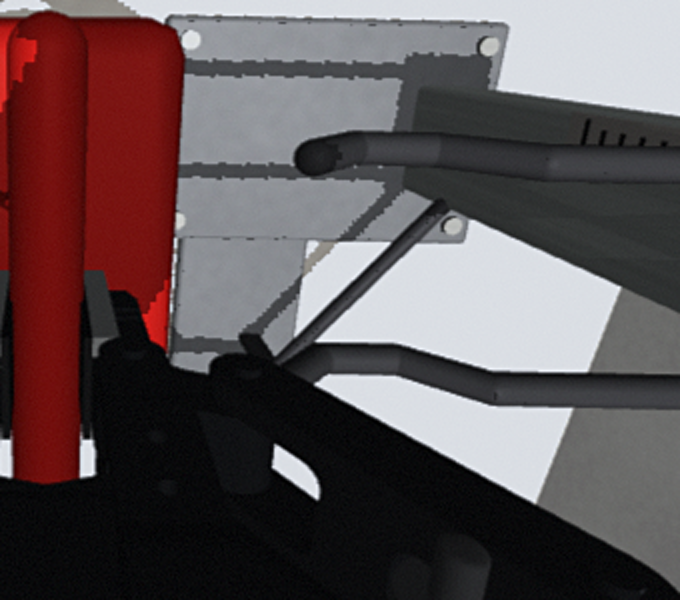

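The wrist view shows the +y prong clearly: tip at (459,178), seat (482–520,174), level run (575,180)–(640,181). The other prong's rear runs along (548,294)–(640,296).

Run:
```python
from h import *
d=np.load('w2.npz');C=(d['K'],d['R'],d['t'])
for n,u,z in [('tip+',(459,178.5),.261),('seat0',(484,174.5),.245),('seat1',(519,175),.245),('lev0',(575,180.5),.261),('lev1',(638,182),.261),('-lev0',(548,293.5),.261),('-lev1',(638,295),.261),('-seat0',(459,280),.245),('-seat1',(500,280),.245),('bar+end',(324,106),.30),('barlow',(323,340),.30)]:
    print(n,atz(C,u,z).round(4))
```

```text
tip+ [ 0.5825 -0.1315  0.261 ]
seat0 [ 0.6038 -0.1298  0.245 ]
seat1 [ 0.624  -0.1275  0.245 ]
lev0 [ 0.644  -0.1249  0.261 ]
lev1 [ 0.6775 -0.1216  0.261 ]
-lev0 [ 0.6509 -0.1926  0.261 ]
-lev1 [ 0.7039 -0.187   0.261 ]
-seat0 [ 0.6056 -0.1985  0.245 ]
-seat1 [ 0.6316 -0.1953  0.245 ]
bar+end [ 0.5067 -0.1045  0.3   ]
barlow [ 0.5193 -0.209   0.3   ]
```

Run:
```python
from h import *
goal([.616,-.1624,.291],6)
```

```text
t 7.3 tcp [ 0.5157 -0.1739  0.2984] F [ 1.01 -0.06 -6.58] w 0.166
shift [0.0074 0.1009 0.0009]
turn deg 1.03 units 0.129
```

Emit:
drive_tool:
  plan:
    - [0.003,0.003,0,0.05]
    - [0.007,0.01,0.001,0.13]
    - [0.007,0.02,0.001,0.13]
    - [0.007,0.033,0.001,0.13]
    - [0.007,0.047,0.001,0.13]
    - [0.007,0.061,0.001,0.13]
    - [0.007,0.075,0.001,0.13]
    - [0.007,0.087,0.001,0.13]
    - [0.007,0.095,0.001,0.13]
    - [0.007,0.1,0.001,0.13]
    - [0.007,0.101,0.001,0.13]
    - [0.007,0.101,0.001,0.13]

```text
time: 8.5
tool_pos: [0.616, -0.1629, 0.2912]
tool_rot: [0.525, 0.473, 0.525, -0.473]
contact_force: [-0.8, 0.0, -6.7]
gripper_width: 0.169
```

Emit:
drive_tool:
  plan:
    - [0,0,0,0]
    - [0,0,0,0]
    - [0,0,0,0]

```text
time: 8.8
tool_pos: [0.6158, -0.163, 0.2914]
tool_rot: [0.525, 0.473, 0.525, -0.473]
contact_force: [-0.0, 0.6, -6.6]
gripper_width: 0.164
```

Run:
```python
from h import *
goal([.616,-.1624,.255],6)
C=cam('wrist'); w=viewer.grab_frame('wrist')
cv2.imwrite('pics/w3.png',cv2.resize(w[60:360,240:640],None,fx=2,fy=2,interpolation=cv2.INTER_CUBIC))
```

```text
t 8.8 tcp [ 0.6158 -0.163   0.2914] F [-0.02  0.56 -6.59] w 0.164
shift [ 0.0364  0.0002 -0.0006]
turn deg -0.06 units -0.007
```

View pics/w3.png

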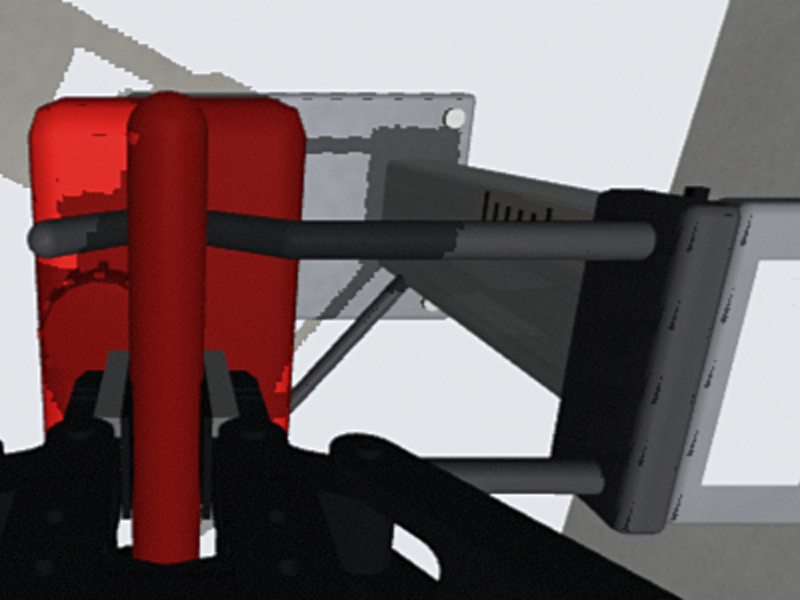

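The bar is over both prongs above the seats, with the tips on the near side and the canister beneath. I'll lower slowly from here.

Emit:
drive_tool:
  plan:
    - [0.003,0,0,0]
    - [0.009,0,0,0]
    - [0.016,0,0,0]
    - [0.023,0,0,0]
    - [0.028,0,0,0]
    - [0.032,0,0,0]
    - [0.036,0,0,0]
    - [0.04,0,0,0]
    - [0.044,0,0,0]
    - [0.048,0,0,0]
    - [0.048,0,0,0]
    - [0.048,0,0,0]

```text
time: 10.05
tool_pos: [0.6162, -0.1629, 0.2437]
tool_rot: [0.525, 0.473, 0.525, -0.473]
contact_force: [-1.2, 1.0, -4.6]
gripper_width: 0.169
```

Emit:
drive_tool:
  plan:
    - [0.003,0,0,0]
    - [0.006,0,0,0]
    - [0.009,0,0,0]
    - [0.012,0,0,0]
    - [0.015,0,0,0]
    - [0.018,0,0,0]
    - [0.02,0,0,0]
    - [0.02,0,0,0]
    - [0.02,0,0,0]
    - [0.02,0,0,0]

```text
time: 11.05
tool_pos: [0.6164, -0.163, 0.2238]
tool_rot: [0.526, 0.473, 0.525, -0.473]
contact_force: [0.5, 0.5, 0.7]
gripper_width: 0.163
```

Run:
```python
from h import *
f=[]
for i in range(4):
    viewer.grab_frame('top'); f.append(status.state()['contact_force'])
print(np.mean(f,0),np.std(f,0),status.state()['tool_pos'])
```

```text
[ 1.18091759 -0.43635366 -0.49245187] [0.36112192 0.58627715 0.27688791] [ 0.61636884 -0.16303685  0.22362263]
```

Emit:
drive_tool:
  plan:
    - [0.001,0,0,0]
    - [0.001,0,0,0]
    - [0.001,0,0,0]
    - [0.001,0,0,0]
    - [0.001,0,0,0]
    - [0.001,0,0,0]
    - [0.001,0,0,0]
    - [0.001,0,0,0]
  fingers: 0.055

```text
time: 12.05
tool_pos: [0.6161, -0.1629, 0.2223]
tool_rot: [0.525, 0.473, 0.525, -0.473]
contact_force: [0.3, 0.0, -0.2]
gripper_width: 0.644
```

Emit:
drive_tool:
  plan:
    - [-0.005,0,0,0]
    - [-0.015,0,0,0]
    - [-0.03,0,0,0]
    - [-0.05,0,0,0]
    - [-0.075,0,0,0]
    - [-0.1,0,0,0]
    - [-0.12,0,0,0]
    - [-0.13,0,0,0]

```text
time: 12.85
tool_pos: [0.6169, -0.1632, 0.357]
tool_rot: [0.527, 0.474, 0.523, -0.473]
contact_force: [0.4, -0.1, 1.2]
gripper_width: 0.645
```

Run:
```python
from h import *
S=cam('scene')
a=viewer.grab_frame('scene'); 
goal([.6155,-.324,.25],6)
k=lambda im,x,y,w,h,f:cv2.resize(im[y:y+h,x:x+w],None,fx=f,fy=f,interpolation=cv2.INTER_CUBIC)
cv2.imwrite('pics/c4.png',k(a,220,150,120,100,5)); cv2.imwrite('pics/s4.png',a)
```

```text
t 12.9 tcp [ 0.6171 -0.1633  0.3577] F [ 0.35 -0.4   1.8 ] w 0.644
shift [ 0.1081 -0.0189  0.1593]
turn deg -0.04 units -0.005
```

View pics/c4.png

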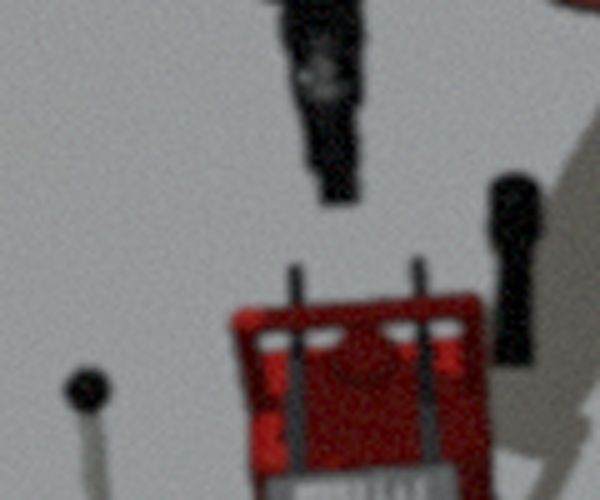

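The canister hangs from both prongs in the seats, with the tips projecting on the near side. I'll move over the lever ball while it settles.

Emit:
drive_tool:
  plan:
    - [0,-0.003,0.03,0]
    - [0,-0.008,0.07,0]
    - [0,-0.014,0.11,0]
    - [0.02,-0.018,0.14,0]
    - [0.05,-0.019,0.155,0]
    - [0.08,-0.019,0.16,0]
    - [0.1,-0.019,0.16,0]
    - [0.105,-0.019,0.16,0]
    - [0.105,-0.019,0.16,0]
    - [0.105,-0.019,0.16,0]
    - [0.105,-0.019,0.16,0]
    - [0.105,-0.019,0.16,0]
  fingers: 0.0

```text
time: 14.1
tool_pos: [0.6144, -0.3242, 0.2492]
tool_rot: [0.526, 0.473, 0.524, -0.473]
contact_force: [0.2, -0.0, -0.3]
gripper_width: 0.002
```

Emit:
drive_tool:
  plan:
    - [0,0,0,0]
    - [0,0,0,0]
    - [0,0,0,0]
    - [0,0,0,0]
    - [0,0,0,0]
    - [0,0,0,0]
    - [0,0,0,0]
    - [0,0,0,0]
    - [0,0,0,0]
    - [0,0,0,0]
    - [0,0,0,0]
    - [0,0,0,0]

```text
time: 15.3
tool_pos: [0.6138, -0.324, 0.2473]
tool_rot: [0.525, 0.473, 0.525, -0.473]
contact_force: [0.1, 0.0, 0.6]
gripper_width: -0.002
```

Emit:
drive_tool:
  plan:
    - [0,0,0,0]
    - [0,0,0,0]
    - [0,0,0,0]
    - [0,0,0,0]
    - [0,0,0,0]
    - [0,0,0,0]
    - [0,0,0,0]
    - [0,0,0,0]
    - [0,0,0,0]
    - [0,0,0,0]
    - [0,0,0,0]
    - [0,0,0,0]

```text
time: 16.5
tool_pos: [0.6138, -0.324, 0.2474]
tool_rot: [0.525, 0.473, 0.525, -0.473]
contact_force: [-0.1, -0.1, -0.2]
gripper_width: -0.0
```

Run:
```python
from h import *
y=np.radians(6);ex=np.array([np.cos(y),np.sin(y)]);ey=np.array([-ex[1],ex[0]])
piv=np.array([.616,-.1624])+.05*ex-.16*ey
print('pivot',piv)
s=status.state();R=Rt(s);print(s['time'],s['tool_pos'],s['gripper_width'])
for a in (.82,.6,.4,.2,0,-.03):
    b=[*(piv-.1*np.cos(a)*ex),.08+.1*np.sin(a)]; print(a,np.round(b,4),(R.T@(np.array(b)+[0,0,.014+.017]-s['tool_pos'])).round(4))
C=cam('wrist');w=viewer.grab_frame('wrist');print('ball px',proj(C,[.615,-.324,.153]))
cv2.imwrite('pics/w5.png',w)
f=[]
for i in range(10):
    f.append(viewer.grab_frame('scene').astype(np.float32)[195:260,260:325]); 
    if i: print(round(float(np.abs(cv2.GaussianBlur(f[i],(5,5),0)-cv2.GaussianBlur(f[i-1],(5,5),0)).mean()),2),end=' ')
```

```text
pivot [ 0.68245065 -0.31629708]
16.5 [ 0.61382809 -0.32404119  0.2473623 ] -0.0001623761063675416
0.82 [ 0.6146 -0.3234  0.1531] [ 0.0632  0.0008 -0.0005]
0.6 [ 0.6004 -0.3249  0.1365] [ 0.0799 -0.0135 -0.0005]
0.4 [ 0.5908 -0.3259  0.1189] [ 0.0974 -0.0231 -0.0005]
0.2 [ 0.585  -0.3265  0.0999] [ 0.1165 -0.029  -0.0005]
0 [ 0.583  -0.3267  0.08  ] [ 0.1364 -0.031  -0.0005]
-0.03 [ 0.583  -0.3267  0.077 ] [ 0.1394 -0.0309 -0.0005]
ball px [325.6791257 207.8500746]
0.86 0.86 0.8 0.81 0.85 0.85 0.85 0.89 0.82
```

View pics/w5.png

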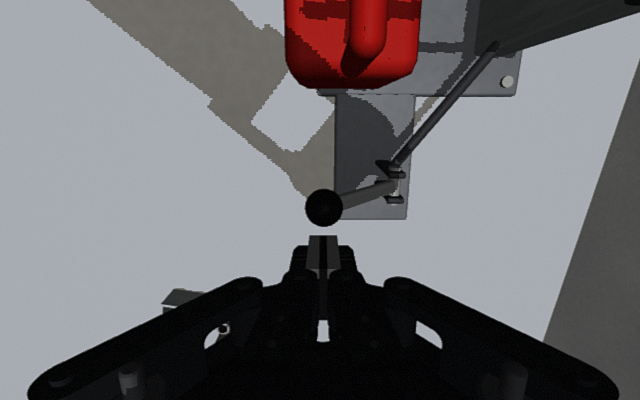

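The ball is at (324,208), within 2 px of the prediction, and the frame-to-frame differences on the canister are flat at noise level, so it hangs still. I'll wait a little longer, then press along the arc.

Emit:
drive_tool:
  plan:
    - [0,0,0,0]
    - [0,0,0,0]
    - [0,0,0,0]
    - [0,0,0,0]
    - [0,0,0,0]
    - [0,0,0,0]
    - [0,0,0,0]
    - [0,0,0,0]
    - [0,0,0,0]
    - [0,0,0,0]
    - [0,0,0,0]
    - [0,0,0,0]

```text
time: 18.25
tool_pos: [0.6138, -0.324, 0.2473]
tool_rot: [0.525, 0.473, 0.525, -0.473]
contact_force: [0.0, 0.4, 0.4]
gripper_width: 0.001
```

Emit:
drive_tool:
  plan:
    - [0.02,0,0,0]
    - [0.045,-0.002,0,0]
    - [0.06,-0.004,0,0]
    - [0.067,-0.006,0,0]
    - [0.074,-0.01,0,0]
    - [0.081,-0.015,0,0]
    - [0.088,-0.019,0,0]
    - [0.095,-0.022,0,0]
    - [0.102,-0.025,0,0]
    - [0.109,-0.028,0,0]
    - [0.114,-0.029,0,0]
    - [0.118,-0.03,0,0]

```text
time: 19.45
tool_pos: [0.5837, -0.3269, 0.1283]
tool_rot: [0.525, 0.473, 0.526, -0.473]
contact_force: [-0.0, 0.2, 1.6]
gripper_width: 0.0
```

Emit:
drive_tool:
  plan:
    - [0.004,-0.001,0,0]
    - [0.008,-0.001,0,0]
    - [0.012,-0.001,0,0]
    - [0.016,-0.001,0,0]
    - [0.018,-0.001,0,0]
    - [0.018,-0.001,0,0]

```text
time: 20.05
tool_pos: [0.5831, -0.3272, 0.1112]
tool_rot: [0.525, 0.473, 0.525, -0.473]
contact_force: [-0.3, 0.0, 1.1]
gripper_width: -0.002
```

Force is still only the hinge resistance of about 1.2 N, so the lever hasn't reached its stop. I'll press on in small steps.

Emit:
drive_tool:
  plan:
    - [0.001,0,0,0]
    - [0.002,0,0,0]
    - [0.002,0,0,0]

```text
time: 20.35
tool_pos: [0.5833, -0.3274, 0.1106]
tool_rot: [0.526, 0.473, 0.525, -0.473]
contact_force: [-2.8, 1.4, 6.3]
gripper_width: 0.002
```

Emit:
drive_tool:
  plan:
    - [0.001,0,0,0]
    - [0.002,0,0,0]
    - [0.002,0,0,0]

```text
time: 20.65
tool_pos: [0.5834, -0.3274, 0.1104]
tool_rot: [0.526, 0.473, 0.525, -0.473]
contact_force: [-5.4, 3.4, 12.4]
gripper_width: 0.002
```

The stop is reached: z is blocked at 0.1105 (expected 0.111) with 12 N. I'll retract and check.

Emit:
drive_tool:
  plan:
    - [-0.004,0,0,0]
    - [-0.015,0,0,0]
    - [-0.04,0,0,0]
    - [-0.08,0,0,0]
    - [-0.12,0,0,0]
    - [-0.15,0,0,0]
    - [-0.16,-0.01,0.02,0]
    - [-0.16,-0.03,0.05,0]
    - [-0.16,-0.04,0.08,0]
    - [-0.16,-0.04,0.09,0]
    - [-0.16,-0.04,0.09,0]

```text
time: 21.75
tool_pos: [0.5523, -0.4219, 0.267]
tool_rot: [0.525, 0.474, 0.525, -0.474]
contact_force: [-0.2, -0.1, 0.0]
gripper_width: -0.002
```

Run:
```python
from h import *
S=cam('scene');a=viewer.grab_frame('scene')
print(status.state()['tool_pos'],'ball down px',proj(S,[.583,-.3267,.08]),'bar ends px',[proj(S,[.616-.1045*d,-.1624+.9945*d,.225]).round(1) for d in(-.07,.07)])
cv2.imwrite('pics/s6.png',cv2.resize(a[150:270,200:360],None,fx=5,fy=5,interpolation=cv2.INTER_CUBIC))
```

```text
[ 0.55263997 -0.42080145  0.26697836] ball down px [242.19212943 234.57344559] bar ends px [array([265.3, 214.1]), array([317. , 210.1])]
```

View pics/s6.png

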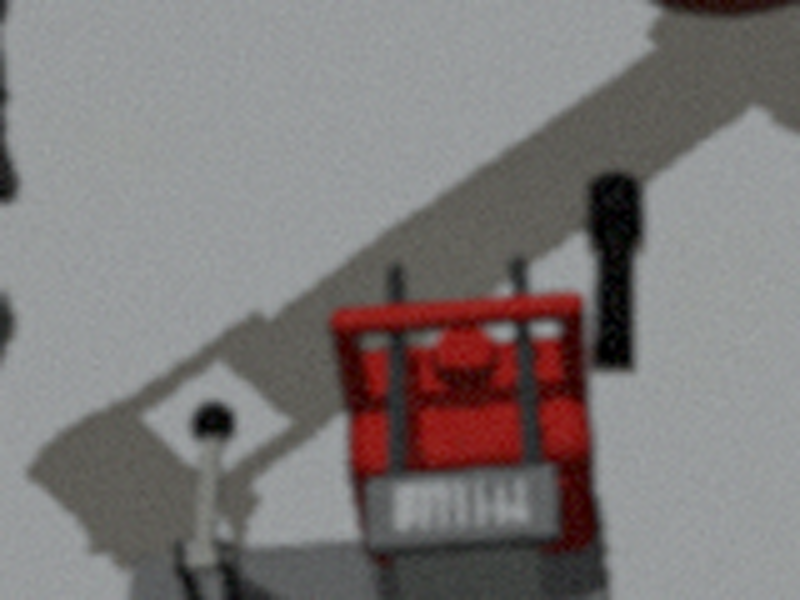

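The ball is at scene (242.6,234.2), against (242.2,234.6) predicted for fully down. The bar ends also match the hung pose, and nothing else has moved in this view.

```bash
python3 -c "
from plant import manip
print(manip.job_done())"
```

```text
the job is handed in; nothing more can be done
None
```

The taller red canister now hangs by its handle in the dips of both prongs, and the hold lever is pressed fully down. I handed the job in at about 22 s, with the gripper clear of everything.

- **Hanging:** I lowered it at about 30–40 mm/s until the hook carried nearly all its weight, with about 0.5 N left on the wrist, then opened the fingers. The hook dipped roughly 33 mm, well short of its 60 mm stop. That figure comes from the bar height and the measured weight; the hook joint itself cannot be read.
- **Settling:** I waited more than 6 s after letting go. Before the press, frame-to-frame differences on the canister were flat at noise level.
- **Lever:** It reached its stop at the expected height, with 12 N upward at the wrist. After I backed off, the ball was within 0.5 px of where it should be when fully down, and the bar ends were about 1 px from the hung pose.
- **Not checked:** I saw the torch undisturbed in the last view. I never touched the charger, tray, other canister or look-alikes, but I did not measure them again at the end.

No check failed. The early estimates of the scale's yaw disagreed slightly, at 5.3–7.6°. The close wrist view gave 6°, which I used.

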